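# Fit lid and crank to a hand coffee mill and hold the crank for its set-screw

### The arm

A 6-joint arm with a two-finger parallel gripper is mounted at the origin on a cart in front of the work surface, level with it; the furniture and walls round the work are solid. World frame = base frame: x ahead of the robot, y to its left, z up, the work surface at z = 0. Lengths are in mm, angles in rad, forces in N, time in s.
With the tool pointing down it reaches from about 275 to 750 mm from the base axis. Payload 10.2 kg.
Tool frame: the origin (TCP) lies where the fingers leave the gripper's body, on its centre line; the fingertips stand 73 mm ahead of it and the grasp point (between the pads) lies 54 mm ahead of it (ctrl.tip_extent is the z of the fingertips in the tool frame, in mm); z points along the fingers, y is the line along which they close (so a half turn about z gives the same grasp; the last joint's range is limited). The gripper opens to 85 mm and grips with 20 to 120 N. Pads are 22 mm wide; open, the fingers measure 114 mm over their backs; the gripper's body (76 mm by 85 mm) begins 54 mm behind the grasp point. The pads swing forward as they close: fully open they stand 13 mm farther back than shut.
Start: joints at [-1.57, 0.313, 1.498, -0, 1.331, -0.223], TCP at [116.503, -511.917, 303.894] pointing down, gripper open.
Joint ranges: [-2.94, 2.94], [-0.97, 2.17], [0.19, 2.56], [-1.23, 4.37], [0.02, 3.11], [-2.88, 2.88]. Speed limits (rad/s): [2.39, 2.39, 3.01, 3.14, 3.14, 3.14].

### API

Orientations are given as a unit quaternion [w, x, y, z].
In Python, from rig import readout, cams, order, ctrl gives the robot as it stands.
- The arm moves only by the tool shift_gripper, called after "Emit:" by a JSON object that holds its "fn" and its "kwargs", one argument or row to a line. Schema: {"type":"object","properties":{"moves":{"type":"array","items":{"type":"array","prefixItems":[{"type":"array","items":{"type":"number"},"minItems":3,"maxItems":3},{"type":"array","items":{"type":"number"},"minItems":3,"maxItems":3}],"minItems":2,"maxItems":2},"minItems":1,"maxItems":8},"finger_gap":{"type":"number"},"clamp_n":{"type":"number"},"only":{"type":"string"},"quiet":{"type":"boolean"},"lines":{"type":"string"}},"required":["moves"],"additionalProperties":false}. moves is a list of rows, 1 to 8 of them, each written [[dx, dy, dz], [rx, ry, rz]]: dx, dy, dz in fractions of the full range, 1 being 600 mm, then a rotation vector rx, ry, rz in a scale on which 1.0 is pi rad; each row is the pose to reach, as a shift and turn from the pose commanded when the call began, along the tool's axes at that moment; what a row does not reach only later rows make up. A row lasts 1/10 s, in which the tool goes at most 50 mm and 0.15 rad, less where a joint would pass 70% of its speed; a pose out of reach is approached as far as the arm can. finger_gap is the opening from 0.0 (shut) to 1.0 (fully open), set as the call begins (left out keeps the last). The fingers move at their own pace and stop on an object; clamp_n is the grip in N (left out, the last holds). Time passes only in rows, so rows that do not move let the fingers close. The tool returns the time, the measured TCP pose, the force, the opening and the grip force at its end. only (a regular expression) keeps the lines of the reply that match it, lines (a string "A,B") keeps lines A to B, and quiet returns only ok. Input that does not fit is refused with a message, and nothing moves.
- readout.sense(): the state, without advancing time (a new reading comes with each control period).
- cams.capture(name): name is "scene" or "top"; returns (picture, depth): 420x560x3 uint8, red, green, blue; 420x560 float32, mm along the optical axis (not along the pixel's ray), 0 where there is no reading.
- cams.calibration(name): a dict with "fx", "fy", "cx", "cy" (pixels), "distortion" ([k1, k2, p1, p2, k3] as OpenCV has them; the pictures are not rectified), "position" and "attitude" of the camera in the world. Camera axes: x right, y down, z forward; pixel columns grow to the right and rows downward; lengths in mm; the calibration is good to about 2 mm. A picture is of the moment at which its call begins. calibration takes no time and is no camera call.
- order.finish_job(): hands the job in; it is judged then, once.
Trained networks look in the newest picture that a camera, given by its name, has taken for a name from the list of things; names that differ only in an ending like _2 or _b are one class to them, and where a whole thing is asked for, a point or a joint stands for the part that bears it (a point fixed in the world has none). Each returns a list of dicts, best first, with "p" (0 to 1); they miss things now and then, are a little off and sometimes report something else, mostly with a low value. They report only what shows in the picture. A call takes as long as a camera call.
- cams.trace(target, camera): "pixels" (420x560 bool, what is visible of it) and "bbox" ([left, top, right, bottom] in pixels, round what is visible of it).
- cams.spot_point(target, camera): "uv" ([column, row] in pixels: a listed point, or the origin of a listed thing).
The state is a dict: "time_s": time; "joints": joint angles; "dq": joint speeds; "tau": joint torques, N m; "eef_pos": TCP position; "ee_rot": TCP orientation; "force": force on the tool from outside, world axes, zero at the start; "wrist_torque": the same for the moment, N m; "grip_width": opening from 0.0 (shut) to 1.0 (fully open); "grip_force": force on a finger pad.
Only numpy, scipy, OpenCV 4.12 (cv2) and the standard library are available. Lean on these libraries where they do the work, as an engineer would, in place of code of your own. Each camera call takes 0.05 s, during which the arm holds its last target. There are 200 camera calls.

### The job

Get the hand coffee mill ready: set the black lid fully home in the hopper mouth, with the shaft coming up through it. Then put the crank on the shaft, turn it gently there until you feel it find the flat, and let it down fully over the flat; do not force it and leave the other things alone. Finish still holding the crank in the gripper, fully down and level on its flat, so that I can tighten the set-screw.

Things in the scene. Friction and masses are not known exactly. Their poses are not given: they have to be found in the camera images.
- mill: Hand coffee mill, white ceramic hopper, aluminium jar, black suction foot 104 mm wide, fixed to the worktop, axis upright. Origin on its axis at the worktop, z up. A small black lever sticks out of the foot on the -y side. Hopper rim 135 mm up, 74 mm outer diameter. A steel shaft 16 mm in diameter stands on the axis and rises 50 mm above the rim.
- hopper_mouth (a point): Centre of the hopper's round mouth at rim height, on the mill's axis; axes as the mill's. The mouth is 65 mm in inner diameter and narrows by 2 mm in diameter over its top 15 mm.
- shaft_ledge (a point): Point on the shaft's axis 163 mm above the worktop; axes fixed to the mill (it does not turn with the shaft). Below it the shaft is round; above it it is D-shaped, with one flat 3 mm off the axis, so a ledge is left. The flat faces the mill's -x side give or take 0.6 rad (35 deg); its exact angle is not reported: see it or feel for it.
- shaft_top (a point): Centre of the shaft's top, 185 mm above the worktop, 22 mm above the ledge; axes fixed to the mill. The shaft drives stiff burrs: it takes 0.3 N m to turn, so it stands still while a crank is turned on its top with light pressure (5 to 10 N).
- lid: Loose black plastic lid, 35 mm tall, about 70 g, standing on its plug. Origin at the centre of its underside, z up. Hollow tapered plug, 57 mm diameter at the bottom, 61 mm at height 12; flange 74 mm diameter from height 12 to 16; a 22 mm hole runs right through for the shaft. Seated, the flange lies on the hopper's rim: origin 12 mm below the rim, 123 mm above the worktop.
- lid_boss (a point): Middle of the lid's round grip boss, 25.5 mm above the lid's underside: 32 mm diameter, from height 16 (flange) to 35 mm (top). Seated, the boss top is 158 mm above the worktop and the shaft comes through it by 27 mm.
- crank: Loose steel crank, about 140 g, lying flat, wooden knob up. Origin on the bore's axis at the hub's underside; z up, x along the arm to the knob. Arm 18 mm wide, 6 mm thick, flush with the underside; knob 113 mm from the bore, 25 mm wide, top at 45 mm. Fully down on the shaft its underside lies on the ledge, 163 mm above the worktop.
- crank_hub (a point): Middle of the hub (block 30 mm along x and y, 26 mm tall); axes as the crank's. Through D-bore, 19 mm diameter, flared to 23 mm at the underside; the bore's flat is on the -x side (away from the arm, behind the dark set-screw), 4.4 mm off axis. It drops over the D only with the flats matched within about 0.18 rad, else it stands on the shaft's top, 22 mm too high.
- mug: White mug with green dots, 78 mm diameter, 93 mm tall, origin at the centre of its foot; leave it alone.
- jam_cup: Small jam portion cup with orange lid, 64 mm across, 27 mm tall, origin at the centre of its foot; leave it alone.
- hex_key: L-shaped dark steel hex key, legs 72 and 24 mm, 5 mm thick, lying on the worktop in front of the mill; origin near the middle of the long leg, x along it; leave it alone.

How it is judged:
By the outcome, as a careful person would: the job done as asked, in the order asked, and still so for the second after the job is handed in, while the arm keeps its last pose, push and grip.
It also fails if it takes over 72 s, if anything falls off the work surface, if the arm or the gripper's body presses on something with over 40 N, if the wrist force passes 120 N, or if a joint passes its speed limit or range.

## Working session

There is one attempt and no reset: what is moved stays moved. The work goes in short steps, Python scripts to look and compute and a tool call to move; the robot and the scene stay as the last step left them, time stands still between calls to the robot, and variables do not carry over. Pictures are saved under pics/ and viewed, at most 10 in all, crops included, and the job is handed in when it is done.

```bash
ls; mkdir -p pics
```

Create h.py:
```python
import numpy as np, cv2
from rig import readout, cams, order, ctrl
from scipy.spatial.transform import Rotation as R
def rot(q): return R.from_quat(np.r_[q[1:],q[0]]).as_matrix()
def K(n):
    c=cams.calibration(n); k=np.array([[c['fx'],0,c['cx']],[0,c['fy'],c['cy']],[0,0,1.]])
    return k,np.array(c['distortion'],float),np.array(c['position'],float),rot(c['attitude'])
def ray(n,uv):
    k,d,p,A=K(n); q=cv2.undistortPoints(np.array(uv,float).reshape(-1,1,2),k,d).reshape(-1,2)
    return p,np.c_[q,np.ones(len(q))]@A.T
def at_z(n,uv,z):
    p,r=ray(n,uv); return p+r*((z-p[2])/r[:,2])[:,None]
def cloud(n,depth,mask):
    v,u=np.nonzero(mask&(depth>0)); p,r=ray(n,np.c_[u,v]); return p+r*depth[v,u][:,None]
def proj(n,P):
    k,d,p,A=K(n); rv=cv2.Rodrigues(A.T)[0]; return cv2.projectPoints(np.array(P,float).reshape(-1,1,3),rv,-A.T@p,k,d)[0].reshape(-1,2)
def tri(a,ua,b,ub):
    pa,ra=ray(a,ua);pb,rb=ray(b,ub);ra=ra[0];rb=rb[0]
    s=np.linalg.lstsq(np.c_[ra,-rb],pb-pa,rcond=None)[0]; x=pa+s[0]*ra;y=pb+s[1]*rb
    return (x+y)/2,np.linalg.norm(x-y)
```

Run:
```python
from h import *
np.set_printoptions(precision=3,suppress=True)
for n in("scene","top"):
    im,d=cams.capture(n); cv2.imwrite(f"pics/{n}0.png",im[...,::-1]); np.save(f"pics/{n}0.npy",d)
    print(n,K(n)[2],K(n)[3].tolist(),K(n)[0][0,0])
uv={}
for t in("lid_boss","crank_hub","shaft_top","hopper_mouth","crank","lid","shaft_ledge"):
    for n in("scene","top"):
        r=cams.spot_point(t,n)
        if r: uv[t,n]=r[0]["uv"]; print(t,n,[(round(x["p"],2),np.round(x["uv"])) for x in r[:2]])
    if (t,"scene") in uv and (t,"top") in uv: print(" tri",tri("scene",uv[t,"scene"],"top",uv[t,"top"]))
s=readout.sense(); print(s)
```

```text
pics
scene [-129.519  598.303  813.652] [[-0.6865270704595752, -0.43106349013158307, 0.5855466241058626], [-0.7271041962003439, 0.4072990630274677, -0.5526544681125803], [-0.00026342749579211233, -0.8051656604280425, -0.5930499050446167]] 488.3813956884041
top [ 282.217  -56.839 1213.363] [[0.1139099018773504, -0.9682059729724455, 0.22271445430140502], [-0.9934750152248779, -0.10973401568827401, 0.03107796526245679], [-0.005650520172625073, -0.22480133385148285, -0.9743882346992767]] 435.53221009447043
lid_boss scene [(0.95, array([222., 310.]))]
lid_boss top [(0.65, array([200., 234.]))]
 tri (array([478.944, 192.526,  31.025]), np.float64(4.682591639906186))
crank_hub scene [(0.64, array([340., 244.])), (0.49, array([282., 217.]))]
crank_hub top [(0.69, array([327., 257.]))]
 tri (array([ 454.36 , -162.23 ,   26.493]), np.float64(4.628387324007648))
shaft_top scene [(0.69, array([282., 206.]))]
shaft_top top [(0.86, array([275., 216.])), (0.33, array([331., 258.]))]
 tri (array([515.262, -15.43 , 183.972]), np.float64(0.48851699673861493))
hopper_mouth scene [(0.68, array([282., 22
[... 450 characters left out ...]
,  -9.299]), np.float64(7.020261207925064))
shaft_ledge scene [(0.81, array([279., 213.]))]
shaft_ledge top [(0.76, array([274., 217.])), (0.44, array([276., 217.]))]
 tri (array([517.666, -10.418, 166.401]), np.float64(3.386346812479383))
{'time_s': 0.8, 'joints': array([-1.57 ,  0.313,  1.498, -0.   ,  1.331, -0.223]), 'dq': array([ 0.   ,  0.   ,  0.002,  0.001, -0.002,  0.001]), 'tau': array([  0.001, -41.214, -25.989,  -0.   ,   0.   ,  -0.   ]), 'eef_pos': array([ 116.494, -511.925,  303.894]), 'ee_rot': array([ 0.   ,  0.994,  0.112, -0.   ]), 'force': array([-0.177,  0.368, -0.389]), 'wrist_torque': array([ 0.018, -0.008, -0.044]), 'grip_force': 0.0, 'grip_width': 1.0019933289313465}
```

View pics/scene0.png

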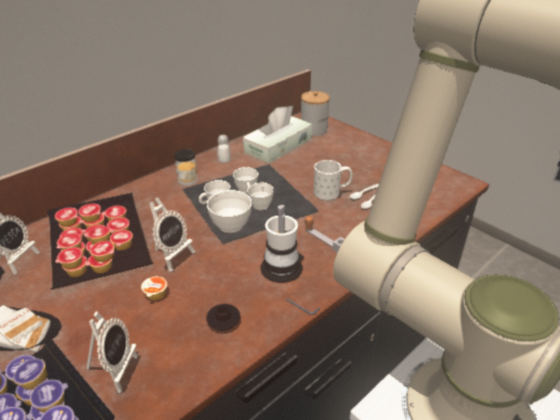

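View pics/top0.png

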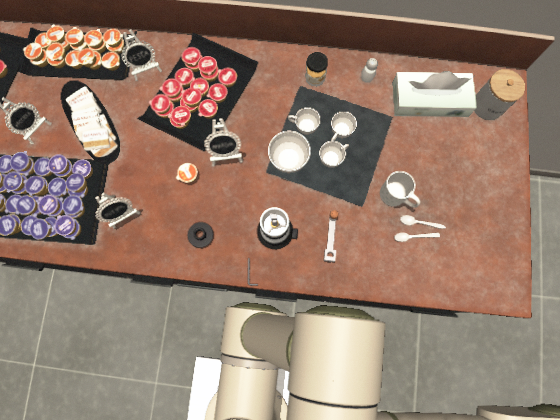

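The scene view shows the lid at about (222,315), the mill at (282,245) with its shaft top near (281,208), and the crank at about (322,238), partly behind the arm. The top view shows the lid at (201,235), the shaft at (275,216), the crank hub at (330,256) and the knob at (334,215). Next I'll refine these positions using masks and depth.

Run:
```python
from h import *
np.set_printoptions(precision=1,suppress=True)
for n in("top","scene"):
    d=np.load(f"pics/{n}0.npy")
    for t in("lid","crank","mill"):
        r=cams.trace(t,n)
        if not r: print(n,t,"none");continue
        m=r[0]["pixels"]; P=cloud(n,d,m); print(n,t,r[0]["p"],r[0]["bbox"],m.sum(), "z pct",np.percentile(P[:,2],[5,50,95,99]))
        for lo,hi in {"lid":[(8,24),(28,45)],"crank":[(3,14),(20,31),(35,55)],"mill":[(100,145),(150,200)]}[t]:
            Q=P[(P[:,2]>lo)&(P[:,2]<hi)]
            if len(Q): print("  ",lo,hi,len(Q),"med",np.median(Q,0),"min",Q.min(0),"max",Q.max(0))
        if t=="lid":
            v,u=np.nonzero(m); c,ax,a=cv2.fitEllipse(cv2.convexHull(np.c_[u,v].astype(np.int32)).astype(np.float32)); print("  ell",c,ax,at_z(n,[c],14))
im=cv2.imread("pics/top0.png")
a=cv2.resize(im[200:280,180:350],None,fx=4.6,fy=4.6,interpolation=cv2.INTER_CUBIC); cv2.imwrite("pics/c1.png",a)
```

```text
top lid 0.92 [187.4, 220.4, 210.2, 248.1] 495 z pct [10.7 16.1 34.4 37.2]
   8 24 408 med [476.9 192.8  15.5] min [442.4 160.9   9.2] max [514.9 230.3  23.8]
   28 45 61 med [479.3 193.5  33.9] min [461.9 180.5  28.3] max [495.6 209.5  41. ]
  ell (199.74171447753906, 233.97906494140625) (24.941516876220703, 25.943655014038086) [[479.2 196.   14. ]]
top crank 0.85 [321.6, 207.9, 336.9, 261.2] 401 z pct [ 1.7  8.5 43.5 46.6]
   3 14 185 med [ 521.2 -169.1    6.2] min [ 446.3 -183.1    3. ] max [ 574.1 -154.9   13. ]
   20 31 99 med [ 458.5 -169.3   25.2] min [ 446. -185.   20.] max [ 577.7 -155.2   30.5]
   35 55 53 med [ 572.1 -168.9   42.4] min [ 563.6 -179.1   37.4] max [ 583.8 -159.4   49.2]
top mill 0.86 [257.4, 207.8, 297.6, 247.4] 1219 z pct [  6.6  88.7 138.1 184. ]
   100 145 355 med [516.9  -8.4 127.4] min [478.1 -47.5 100. ] max [550.6  24.6 143.4]
   150 200 49 med [512.1 -11.9 179.5] min [505.4 -17.8 150.4] max [520.9  -5.  187.9]
scene lid 0.87 [206.0, 305.7, 240.5, 328.4] 695 z pct [13.8 16.9 35.3 36.9]
   8 24 532 med [470.8 203.6  16.3] min [442.6 161.5  10.8] max [516.  233.8  23.9]
   28 45 126 med [477.5 197.6  33.9] min [462.5 181.6  28. ] max [496.7 213.3  37.5]
  ell (222.4658203125, 316.744140625) (25.71002960205078, 33.79170608520508) [[479. 197.  14.]]
scene crank 0.92 [305.9, 216.0, 345.8, 250.9] 380 z pct [ 2.   9.9 42.8 47. ]
   3 14 181 med [ 527.4 -166.9    6.4] min [ 460.2 -184.6    3. ] max [ 578.5 -151.8   13.6]
   20 31 82 med [ 473.8 -162.6   25.5] min [ 455.1 -186.2   20.1] max [ 579.  -153.3   30.8]
   35 55 46 med [ 571.8 -165.9   41.3] min [ 563.7 -178.6   35.1] max [ 581.9 -156.7   47.4]
scene mill 0.66 [261.2, 206.7, 305.9, 283.1] 2253 z pct [  6.8  77.5 146.  182.7]
   100 145 752 med [510.8  -5.9 122.6] min [478.  -48.8 100. ] max [551.4  25.9 144.7]
   150 200 102 med [513.5  -7.5 169.2] min [505.5 -17.5 150.1] max [523.7  -1.4 186.9]
```

View pics/c1.png

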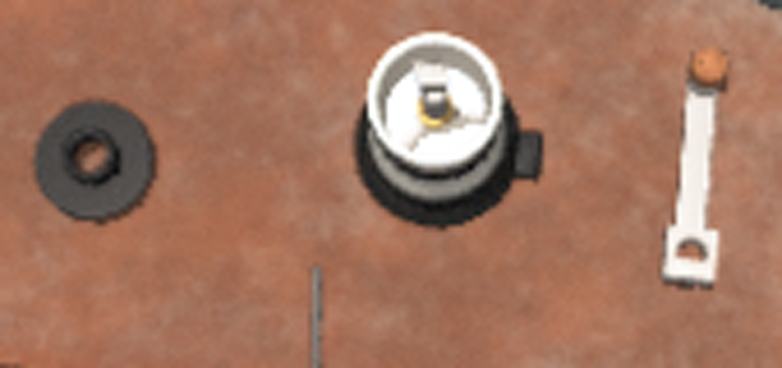

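The crop confirms the lid is standing on its plug and the crank arm runs along +x with its hub nearest the robot. The estimates are:

| Thing | x (mm) | y (mm) |
|---|---|---|
| Mill axis | 514 | -12 |
| Lid | 479 | 196 |
| Crank hub | 461 | -169.5 |
| Crank knob | 572 | -169 |

All heights agree with the text.

Create to.py:
```python
import sys
from h import *
x,y,z,yaw=map(float,sys.argv[1:5])
s=readout.sense(); A=rot(s['ee_rot']); T=R.from_euler('z',yaw).as_matrix()@np.diag([1,-1,-1.])
np.set_printoptions(precision=3,suppress=True)
print("shift",A.T@(np.array([x,y,z])-s['eef_pos']),"rv",R.from_matrix(A.T@T).as_rotvec(),"t",s['time_s'],"F",s['force'],"M",s['wrist_torque'],"w",s['grip_width'],"gf",s['grip_force'],"pos",s['eef_pos'],"tip",ctrl.tip_extent)
```

```bash
python3 to.py 479 196 230 0
```

```text
shift [ 510.562 -609.8     73.922] rv [-0.    -0.     0.224] t 1.1 F [ 1.143 -0.628 -0.813] M [-0.004 -0.008 -0.057] w 1.0003664637751886 gf 0.0 pos [ 116.515 -511.912  303.884] tip 72.6
```

Units first: shifts go in shares of 600 mm and turns go in shares of pi rad. So -305 mm / 600 = -0.5083, 255 mm / 600 = 0.425, 0.224 rad / 3.1416 = 0.0713.

Emit:
{"fn": "shift_gripper", "kwargs": {
  "moves": [
    [[0.425,-0.5083,0],[0,0,0.0382]],
    [[0.425,-0.5083,0],[0,0,0.07]],
    [[0.425,-0.5083,0],[0,0,0.0713]],
    [[0.425,-0.5083,0],[0,0,0.0713]],
    [[0.425,-0.5083,0],[0,0,0.0713]],
    [[0.425,-0.5083,0],[0,0,0.0713]],
    [[0.425,-0.5083,0],[0,0,0.0713]],
    [[0.425,-0.5083,0],[0,0,0.0713]]
  ],
  "finger_gap": 1.0,
  "clamp_n": 40
}}

```text
time_s: 1.9
eef_pos: [297.8, -156.0, 304.2]
ee_rot: [0.0, 1.0, -0.0, 0.0]
force: [0.9, -1.1, -1.0]
grip_width: 1.0
grip_force: 0.0
```

```bash
python3 to.py 479 196 200 0
```

```text
shift [ 180.866 -352.194  104.062] rv [ 0.001 -0.001 -0.001] t 1.9 F [ 0.946 -1.066 -0.954] M [ 0.016 -0.051 -0.016] w 0.9999694816390177 gf 0.0 pos [ 297.782 -155.979  304.174] tip 72.6
```

Converted, -350 mm / 600 = -0.5833, -308 mm / 600 = -0.5133.

Emit:
{"fn": "shift_gripper", "kwargs": {
  "moves": [
    [[0.0367,-0.075,0],[0,0,0]],
    [[0.0733,-0.15,0],[0,0,0]],
    [[0.1117,-0.22,0],[0,0,0]],
    [[0.15,-0.2933,0],[0,0,0]],
    [[0.1883,-0.3667,0],[0,0,0]],
    [[0.2267,-0.44,0.05],[0,0,0]],
    [[0.2633,-0.5133,0.1],[0,0,0]],
    [[0.3,-0.5833,0.1333],[0,0,0]]
  ]
}}

```text
time_s: 2.7
eef_pos: [470.6, 180.3, 229.7]
ee_rot: [0.0, 1.0, 0.0, -0.0]
force: [0.1, -1.1, 0.4]
grip_width: 0.998
grip_force: 0.0
```

Emit:
{"fn": "shift_gripper", "kwargs": {
  "moves": [
    [[0,0,0],[0,0,0]]
  ],
  "finger_gap": 0.65
}}

```text
time_s: 2.8
eef_pos: [470.5, 181.7, 227.4]
ee_rot: [0.0, 1.0, 0.002, -0.003]
force: [-0.8, -1.4, 0.7]
grip_width: 0.854
grip_force: 0.0
```

```bash
python3 to.py 479 196 91 0
```

```text
shift [  9.309 -14.277 136.372] rv [0.    0.006 0.004] t 2.8 F [-0.823 -1.374  0.683] M [0.018 0.035 0.026] w 0.854368591841834 gf 0.0 pos [470.498 181.695 227.421] tip 72.6
```

Converted, 100 mm / 600 = 0.1667, 80 mm / 600 = 0.1333.

Emit:
{"fn": "shift_gripper", "kwargs": {
  "moves": [
    [[0.0083,-0.0133,0.0667],[0,0,0]],
    [[0.015,-0.0233,0.1333],[0,0,0]],
    [[0.015,-0.0233,0.1667],[0,0,0]],
    [[0.015,-0.0233,0.1667],[0,0,0]],
    [[0.015,-0.0233,0.1667],[0,0,0]]
  ]
}}

```text
time_s: 3.3
eef_pos: [479.9, 192.1, 132.1]
ee_rot: [-0.0, 1.0, -0.0, 0.001]
force: [0.2, 0.3, 0.5]
grip_width: 0.649
grip_force: 0.0
```

```bash
python3 to.py 479 196 90.5 0
```

Run:
```python
from h import *
im,d=cams.capture("scene"); cv2.imwrite("pics/c2.png",cv2.resize(im[230:350,140:300,::-1],None,fx=4.6,fy=4.6,interpolation=cv2.INTER_CUBIC))
```

```text
shift [-0.905 -3.877 41.576] rv [-0.    -0.001 -0.001] t 3.3 F [0.208 0.281 0.478] M [ 0.059 -0.013  0.039] w 0.6489069354753106 gf 0.0 pos [479.858 192.117 132.077] tip 72.6
```

View pics/c2.png

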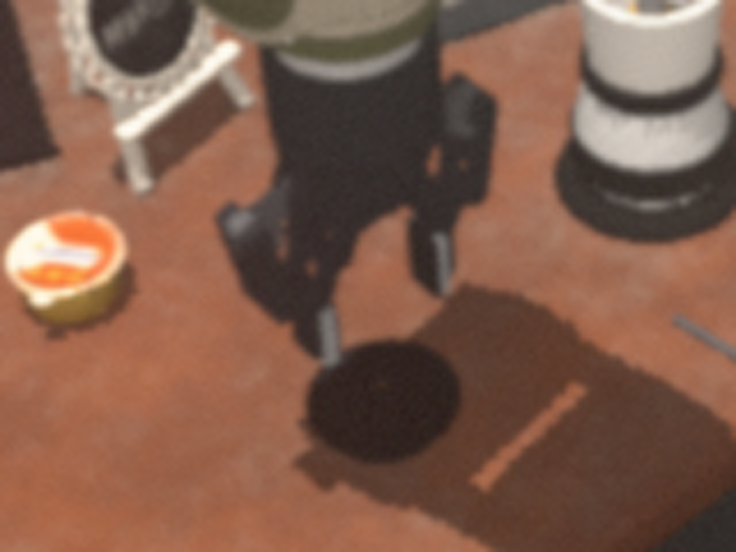

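The crop shows the open fingers straddling the dark lid at about (385,400), with nothing in the way. I'll go down onto the boss.

Converted, 40 mm / 600 = 0.0667, 35 mm / 600 = 0.0583.

Emit:
{"fn": "shift_gripper", "kwargs": {
  "moves": [
    [[-0.0017,-0.0067,0.0333],[0,0,0]],
    [[-0.0017,-0.0067,0.0583],[0,0,0]],
    [[-0.0017,-0.0067,0.0667],[0,0,0]],
    [[-0.0017,-0.0067,0.0667],[0,0,0]],
    [[-0.0017,-0.0067,0.0667],[0,0,0]]
  ]
}}

```text
time_s: 3.85
eef_pos: [479.0, 196.4, 92.3]
ee_rot: [-0.0, 1.0, -0.0, 0.001]
force: [0.4, -0.1, -0.4]
grip_width: 0.652
grip_force: 0.0
```

Emit:
{"fn": "shift_gripper", "kwargs": {
  "moves": [
    [[0,0,0],[0,0,0]],
    [[0,0,0],[0,0,0]],
    [[0,0,0],[0,0,0]],
    [[0,0,0],[0,0,0]],
    [[0,0,0],[0,0,0]]
  ],
  "finger_gap": 0.0,
  "clamp_n": 40
}}

```text
time_s: 4.35
eef_pos: [478.9, 196.5, 92.0]
ee_rot: [-0.0, 1.0, -0.0, 0.001]
force: [-1.8, -0.4, 6.6]
grip_width: 0.351
grip_force: 39.2
```

```bash
python3 to.py 479 196 90.5 0
```

```text
shift [0.136 0.451 1.541] rv [-0.    -0.002 -0.   ] t 4.35 F [-1.791 -0.375  6.589] M [-0.09   0.267  0.02 ] w 0.3505169188115887 gf 39.17465966194868 pos [478.862 196.45   92.041] tip 72.6
```

Converted, -205 mm / 600 = -0.3417, -160 mm / 600 = -0.2667.

Emit:
{"fn": "shift_gripper", "kwargs": {
  "moves": [
    [[0,0,-0.0167],[0,0,0]],
    [[0,0,-0.0667],[0,0,0]],
    [[0,0,-0.1333],[0,0,0]],
    [[0,0,-0.2],[0,0,0]],
    [[0,0,-0.2667],[0,0,0]],
    [[0,0,-0.3417],[0,0,0]],
    [[0,0,-0.3417],[0,0,0]],
    [[0,0,-0.3417],[0,0,0]]
  ]
}}

```text
time_s: 5.15
eef_pos: [478.3, 196.4, 296.9]
ee_rot: [-0.0, 1.0, -0.0, 0.001]
force: [-0.5, 0.5, -1.9]
grip_width: 0.347
grip_force: 40.1
```

Emit:
{"fn": "shift_gripper", "kwargs": {
  "moves": [
    [[0,0,0],[0,0,0]],
    [[0,0,0],[0,0,0]]
  ]
}}

```text
time_s: 5.35
eef_pos: [478.1, 196.3, 294.8]
ee_rot: [0.0, 1.0, -0.0, -0.001]
force: [0.5, 0.1, -1.7]
grip_width: 0.351
grip_force: 40.1
```

```bash
python3 to.py 514 -12 297 0
```

Run:
```python
from h import *
np.set_printoptions(precision=1,suppress=True)
im,d=cams.capture("scene"); cv2.imwrite("pics/c3.png",cv2.resize(im[130:310,100:340,::-1],None,fx=3.2,fy=3.2,interpolation=cv2.INTER_CUBIC))
for n in("scene","top"):
    if n=="top": im,d=cams.capture(n)
    r=cams.trace("lid",n)
    for q in r[:2]:
        P=cloud(n,d,q["pixels"]);print(n,q["p"],q["bbox"],len(P),np.percentile(P,[2,50,98],axis=0))
```

```text
shift [ 35.96  208.297  -2.18 ] rv [ 0.     0.003 -0.   ] t 5.35 F [ 0.479  0.105 -1.69 ] M [ 0.018 -0.002  0.021] w 0.35140507187818143 gf 40.0953633338213 pos [478.083 196.304 294.829] tip 72.6
scene 0.7 [199.3, 231.5, 235.7, 259.0] 702 [[444.1  81.9   2.6]
 [466.  202.  219.7]
 [644.8 231.9 238.8]]
top 0.65 [256.8, 207.3, 298.8, 247.9] 1203 [[468.7 -68.2   3.2]
 [505.  -15.5  88.3]
 [545.8  33.8 178.9]]
top 0.44 [189.1, 217.8, 198.6, 233.6] 83 [[447.1 163.  138.9]
 [462.9 173.9 218.8]
 [478.6 195.4 227. ]]
```

View pics/c3.png

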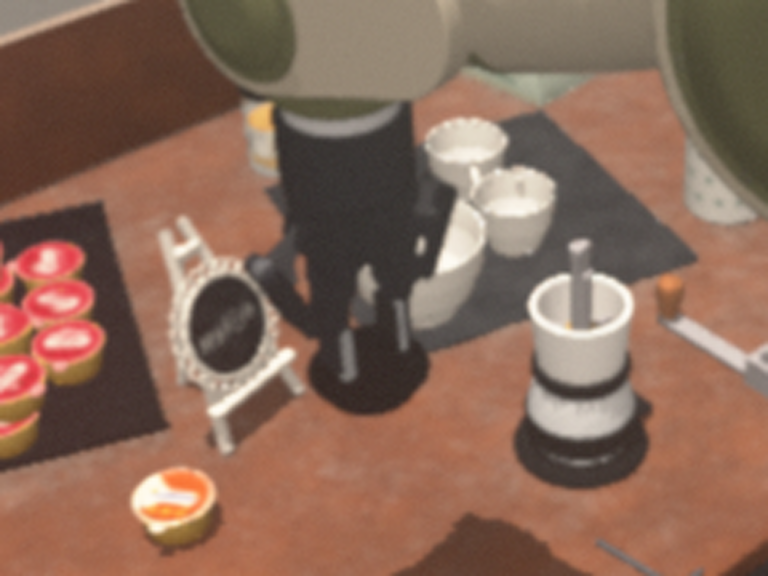

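The lid hangs level in the fingers at about (370,370), clear of the things around it. Next I'll fit the mill's axis precisely before inserting.

Run:
```python
from h import *
np.set_printoptions(precision=1,suppress=True)
from scipy.optimize import least_squares
for n in("top","scene"):
    im=cv2.imread(f"pics/{n}0.png"); d=np.load(f"pics/{n}0.npy")
    P=cloud(n,d,np.ones(d.shape,bool)); P=P[(abs(P[:,0]-514)<60)&(abs(P[:,1]+12)<60)]
    Q=P[(P[:,2]>130)&(P[:,2]<141)]; r=np.hypot(Q[:,0]-514,Q[:,1]+12); Q=Q[(r>28)&(r<42)]
    f=least_squares(lambda c:np.hypot(Q[:,0]-c[0],Q[:,1]-c[1])-34.7,[514,-12],loss="soft_l1").x
    S=P[(P[:,2]>178)]; print(n,"rim",f,len(Q),np.median(Q[:,2]),"top",S.mean(0),len(S))
    # white rim ellipse from image
    g=cv2.cvtColor(im,cv2.COLOR_BGR2GRAY); best=None
    k=np.linspace(0,2*np.pi,90,endpoint=False)
    gr=cv2.GaussianBlur(g.astype(np.float32),(0,0),1)
    def sc(c):
        o=0
        for rad,sg in((33.8,1),(35.7,1),(39.5,-1)):
            uv=proj(n,np.c_[c[0]+rad*np.cos(k),c[1]+rad*np.sin(k),np.full(90,135.)]).astype(np.float32)
            o+=sg*np.minimum(cv2.remap(gr,uv[:,0].copy(),uv[:,1].copy(),1),230).mean()
        return o
    G=[(sc((x,y)),x,y) for x in np.arange(506,523,.5) for y in np.arange(-20,-3,.5)]; print("  edge",sorted(G)[-3:])
```

```text
top rim [514.  -11.3] 165 134.28463164550476 top [515.3 -11.4 183.3] 28Traceback (most recent call last):
  File "<stdin>", line 20, in <module>
  File "<stdin>", line 17, in sc
  File "h.py", line 16, in proj
    k,d,p,A=K(n); rv=cv2.Rodrigues(A.T)[0]; return cv2.projectPoints(np.array(P,float).reshape(-1,1,3),rv,-A.T@p,k,d)[0].reshape(-1,2)
            ~^^^
  File "h.py", line 6, in K
    c=cams.calibration(n); k=np.array([[c['fx'],0,c['cx']],[0,c['fy'],c['cy']],[0,0,1.]])
ValueError: time passes only in moves, steps and waits
```

```bash
sed -i 's/^def K/import functools\n@functools.cache\ndef K/' h.py
```

Run:
```python
from h import *
np.set_printoptions(precision=1,suppress=True)
from scipy.optimize import least_squares
for n in("top","scene"):
    d=np.load(f"pics/{n}0.npy")
    P=cloud(n,d,np.ones(d.shape,bool)); 
    def fit(P,c,z0,z1,r0,r1,R_):
        Q=P[(P[:,2]>z0)&(P[:,2]<z1)]; r=np.hypot(Q[:,0]-c[0],Q[:,1]-c[1]); Q=Q[(r>r0)&(r<r1)]
        return least_squares(lambda c:np.hypot(Q[:,0]-c[0],Q[:,1]-c[1])-R_,c,loss="soft_l1").x,len(Q)
    print(n,"rim",fit(P,[514,-12],131,141,28,42,34.7),"boss",fit(P,[479,196],32,40,6,20,13.5),"flange",fit(P,[479,196],12,20,30,42,34))
    S=P[(abs(P[:,0]-514)<12)&(abs(P[:,1]+12)<12)&(P[:,2]>178)]; print("top",S.mean(0),len(S))
```

```bash
python3 to.py 514.5 -11.5 297 0
```

```text
top rim (array([514.2, -11.3]), 156) boss (array([478.6, 195.6]), 46) flange (array([479. , 195.5]), 136)
top [515.3 -11.4 183.3] 28
scene rim (array([514.9, -10.6]), 168) boss (array([478.9, 196.9]), 91) flange (array([479.1, 196.3]), 229)
top [515.6  -9.9 183.9] 32
shift [ 36.175 207.835  -1.489] rv [ 0.     0.001 -0.   ] t 5.55 F [ 0.178  0.125 -0.148] M [-0.024 -0.003  0.022] w 0.35169356420316117 gf 40.09616330265999 pos [478.376 196.344 295.507] tip 72.6
```

Converted, 207 mm / 600 = 0.345, 190 mm / 600 = 0.3167.

Emit:
{"fn": "shift_gripper", "kwargs": {
  "moves": [
    [[0.015,0.0667,-0.0083],[0,0,0]],
    [[0.0283,0.1333,-0.0167],[0,0,0]],
    [[0.0417,0.2,-0.0167],[0,0,0]],
    [[0.055,0.2667,-0.0167],[0,0,0]],
    [[0.06,0.3167,-0.0167],[0,0,0]],
    [[0.06,0.345,-0.0167],[0,0,0]],
    [[0.06,0.345,-0.0167],[0,0,0]],
    [[0.06,0.345,-0.0167],[0,0,0]]
  ]
}}

```text
time_s: 6.35
eef_pos: [514.3, -10.4, 305.9]
ee_rot: [-0.0, 1.0, -0.0, -0.0]
force: [-0.1, 0.0, -0.6]
grip_width: 0.354
grip_force: 40.2
```

Emit:
{"fn": "shift_gripper", "kwargs": {
  "moves": [
    [[0,0,0],[0,0,0]],
    [[0,0,0],[0,0,0]],
    [[0,0,0],[0,0,0]]
  ]
}}

```text
time_s: 6.65
eef_pos: [514.4, -10.0, 306.0]
ee_rot: [-0.0, 1.0, 0.0, 0.0]
force: [0.2, -0.7, -0.7]
grip_width: 0.353
grip_force: 40.2
```

```bash
python3 to.py 514.6 -11 297 0
```

```text
shift [0.224 1.017 9.04 ] rv [-0.    -0.     0.001] t 6.65 F [ 0.218 -0.667 -0.711] M [-0.008  0.013 -0.033] w 0.35264220327696827 gf 40.16085594892502 pos [514.375  -9.983 306.04 ] tip 72.6
```

Converted, 44 mm / 600 = 0.0733, 38 mm / 600 = 0.0633.

Emit:
{"fn": "shift_gripper", "kwargs": {
  "moves": [
    [[0,0.0017,0.025],[0,0,0]],
    [[0,0.0017,0.0417],[0,0,0]],
    [[0,0.0017,0.0533],[0,0,0]],
    [[0,0.0017,0.0633],[0,0,0]],
    [[0,0.0017,0.0733],[0,0,0]],
    [[0,0.0017,0.0733],[0,0,0]]
  ]
}}

```text
time_s: 7.25
eef_pos: [514.2, -11.6, 261.4]
ee_rot: [-0.0, 1.0, -0.0, -0.001]
force: [0.0, -0.5, -0.6]
grip_width: 0.356
grip_force: 40.2
```

```bash
python3 to.py 514.6 -11 215 0
```

```text
shift [ 0.425 -0.547 46.362] rv [-0.     0.001 -0.   ] t 7.25 F [ 0.016 -0.45  -0.551] M [-0.029  0.037  0.019] w 0.3555371705057929 gf 40.1571474596858 pos [514.228 -11.56  261.362] tip 72.6
```

Converted, 30 mm / 600 = 0.05, 24 mm / 600 = 0.04.

Emit:
{"fn": "shift_gripper", "kwargs": {
  "moves": [
    [[0,0,0.0133],[0,0,0]],
    [[0,0,0.0267],[0,0,0]],
    [[0,0,0.04],[0,0,0]],
    [[0,0,0.05],[0,0,0]],
    [[0,0,0.05],[0,0,0]]
  ]
}}

```text
time_s: 7.75
eef_pos: [514.1, -11.6, 231.0]
ee_rot: [-0.0, 1.0, -0.0, -0.001]
force: [0.0, -0.1, -0.5]
grip_width: 0.354
grip_force: 40.2
```

```bash
python3 to.py 514.6 -11 215 0
```

```text
shift [ 0.523 -0.557 16.039] rv [-0.     0.002 -0.   ] t 7.75 F [ 0.044 -0.11  -0.497] M [-0.004 -0.041  0.019] w 0.3535780095780906 gf 40.1531670615077 pos [514.104 -11.563 231.039] tip 72.6
```

No contact so far. The plug is just above the rim, so I'll lower it in small steps.

Converted, 12 mm / 600 = 0.02, 11 mm / 600 = 0.0183.

Emit:
{"fn": "shift_gripper", "kwargs": {
  "moves": [
    [[0.0005,-0.0005,0.005],[0,0,0]],
    [[0.0008,-0.0008,0.01],[0,0,0]],
    [[0.0008,-0.0008,0.015],[0,0,0]],
    [[0.0008,-0.0008,0.0183],[0,0,0]],
    [[0.0008,-0.0008,0.02],[0,0,0]],
    [[0.0008,-0.0008,0.02],[0,0,0]]
  ]
}}

```text
time_s: 8.35
eef_pos: [514.9, -11.1, 219.9]
ee_rot: [-0.0, 1.0, -0.0, -0.0]
force: [-0.7, -0.3, -0.8]
grip_width: 0.346
grip_force: 40.2
```

```bash
python3 to.py 514.6 -11 215 0
```

```text
shift [-0.28  -0.127  4.943] rv [-0.  0. -0.] t 8.35 F [-0.678 -0.266 -0.754] M [ 0.034  0.025 -0.048] w 0.34639016926327226 gf 40.15229696407914 pos [514.881 -11.127 219.943] tip 72.6
```

Converted, 6 mm / 600 = 0.01, 5 mm / 600 = 0.0083.

Emit:
{"fn": "shift_gripper", "kwargs": {
  "moves": [
    [[0,0,0.0033],[0,0,0]],
    [[0,0,0.0067],[0,0,0]],
    [[0,0,0.0083],[0,0,0]],
    [[0,0,0.01],[0,0,0]],
    [[0,0,0.01],[0,0,0]]
  ]
}}

```text
time_s: 8.85
eef_pos: [514.8, -11.1, 215.1]
ee_rot: [0.0, 1.0, -0.0, 0.0]
force: [-4.9, 1.0, 10.9]
grip_width: 0.352
grip_force: 41.3
```

```bash
python3 to.py 514.6 -11 215 0
```

```text
shift [-0.224 -0.101  0.095] rv [ 0. -0. -0.] t 8.85 F [-4.865  1.021 10.887] M [0.11  0.866 0.011] w 0.352035706370753 gf 41.30095649510622 pos [514.824 -11.101 215.095] tip 72.6
```

Emit:
{"fn": "shift_gripper", "kwargs": {
  "moves": [
    [[0,0,0],[0,0,0]],
    [[0,0,0],[0,0,0]],
    [[0,0,0],[0,0,0]],
    [[0,0,0],[0,0,0]]
  ],
  "finger_gap": 0.65
}}

```text
time_s: 9.25
eef_pos: [514.9, -11.1, 213.9]
ee_rot: [-0.0, 1.0, -0.0, -0.0]
force: [-0.7, -0.1, -0.2]
grip_width: 0.651
grip_force: 0.0
```

```bash
python3 to.py 514.6 -11 215 0
```

```text
shift [-0.271 -0.138 -1.122] rv [-0.  0. -0.] t 9.25 F [-0.734 -0.088 -0.183] M [ 0.018 -0.     0.036] w 0.6505994984190371 gf 0.0 pos [514.871 -11.138 213.877] tip 72.6
```

Emit:
{"fn": "shift_gripper", "kwargs": {
  "moves": [
    [[0,0,-0.0333],[0,0,0]],
    [[0,0,-0.1],[0,0,0]],
    [[0,0,-0.1583],[0,0,0]],
    [[0,0.0667,-0.1583],[0,0,0]],
    [[-0.0083,0.1333,-0.1583],[0,0,0]],
    [[-0.025,0.2,-0.1583],[0,0,0]],
    [[-0.0333,0.2633,-0.1583],[0,0,0]],
    [[-0.0333,0.2633,-0.1583],[0,0,0]]
  ],
  "finger_gap": 0.65
}}

```text
time_s: 10.05
eef_pos: [494.2, -172.8, 308.7]
ee_rot: [0.0, 1.0, -0.002, -0.0]
force: [0.4, 0.6, -0.4]
grip_width: 0.649
grip_force: 0.0
```

Run:
```python
from h import *
np.set_printoptions(precision=1,suppress=True)
for n in ("top","scene"):
    im,d=cams.capture(n)
    P=cloud(n,d,np.ones(d.shape,bool)); r=np.hypot(P[:,0]-514.6,P[:,1]+11)
    F=P[(r>19)&(r<34)&(P[:,2]>120)&(P[:,2]<165)]; A=np.c_[F[:,:2]-[514.6,-11],np.ones(len(F))]
    if len(F)>20: print(n,len(F),"flange plane",np.round(np.linalg.lstsq(A,F[:,2],rcond=None)[0],3),np.median(F[:,2]))
    B=P[(r>10)&(r<15)&(P[:,2]>140)&(P[:,2]<175)]; print("boss",len(B),np.median(B,0) if len(B) else 0)
    uv=proj(n,[[514.6,-11,150]])[0].astype(int); u,v=uv; c=im[v-35:v+40,u-50:u+50,::-1]
    cv2.imwrite(f"pics/c4{n}.png",cv2.resize(c,None,fx=4,fy=4,interpolation=cv2.INTER_CUBIC))
a=[cv2.imread(f"pics/c4{n}.png") for n in("top","scene")]; cv2.imwrite("pics/c4.png",np.hstack(a))
```

```text
top 373 flange plane [ -0.    0.  139.3] 139.17065581134102
boss 53 [509.8 -13.9 157.2]
scene 277 flange plane [  0.1  -0.1 139.2] 139.24189809074278
boss 68 [505.1  -7.1 154.3]
```

View pics/c4.png

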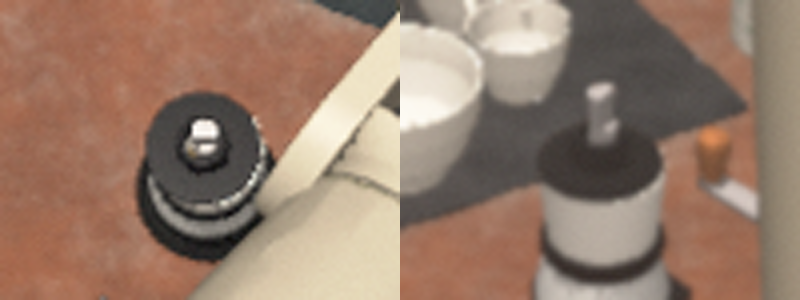

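Both views show the lid flat in the mouth, with its flange top measured at 139.2 mm, so it is seated and the shaft comes up through it. The flat and ledge face the robot; in the top crop the flat's edge runs near (203,142), nearly along y. Next is the crank's exact pose.

Run:
```python
from h import *
np.set_printoptions(precision=1,suppress=True)
for n in("top","scene"):
    d=np.load(f"pics/{n}0.npy"); P=cloud(n,d,np.ones(d.shape,bool)); P=P[(abs(P[:,1]+169)<30)&(P[:,0]>435)&(P[:,0]<600)]
    H=P[(P[:,2]>21)&(P[:,2]<31)&(P[:,0]<485)]; Kn=P[(P[:,2]>32)&(P[:,0]>550)]; A=P[(P[:,2]>3.5)&(P[:,2]<9)&(P[:,0]>485)&(P[:,0]<555)]
    for k,Q in(("hub",H),("knob",Kn),("arm",A)): print(n,k,len(Q),np.percentile(Q,[2,50,98],axis=0).tolist() and np.round(np.percentile(Q,[3,97],axis=0),1).tolist(),(np.percentile(Q,3,axis=0)+np.percentile(Q,97,axis=0))/2)
    print("arm slope",np.polyfit(A[:,0]-461,A[:,1],1))
```

```bash
python3 to.py 461 -169.5 180 0
```

```text
top hub 96 [[446.6, -184.5, 22.4], [475.5, -155.9, 30.2]] [ 461.1 -170.2   26.3]
top knob 58 [[563.3, -178.9, 33.9], [583.3, -159.5, 47.5]] [ 573.3 -169.2   40.7]
top arm 135 [[487.0, -194.5, 3.6], [552.7, -143.5, 8.5]] [ 519.9 -169.     6.1]
arm slope [   0.  -169.1]
scene hub 55 [[455.4, -185.2, 21.9], [478.4, -154.5, 28.0]] [ 466.9 -169.8   24.9]
scene knob 57 [[565.4, -177.2, 32.8], [582.6, -157.2, 47.0]] [ 574.  -167.2   39.9]
scene arm 118 [[489.6, -183.3, 3.5], [552.6, -155.0, 8.6]] [ 521.1 -169.1    6.1]
arm slope [  -0.  -168.5]
shift [-33.704   0.139 128.826] rv [-0.     0.    -0.002] t 10.15 F [-0.633  0.362 -0.361] M [-0.046  0.03  -0.019] w 0.6519818412884683 gf 0.0 pos [ 494.74  -169.474  308.817] tip 72.6
```

Converted, 190 mm / 600 = 0.3167, -33.7 mm / 600 = -0.0562.

Emit:
{"fn": "shift_gripper", "kwargs": {
  "moves": [
    [[-0.0283,0,0.0667],[0,0,0]],
    [[-0.0562,0,0.1333],[0,0,0]],
    [[-0.0562,0,0.2],[0,0,0]],
    [[-0.0562,0,0.2667],[0,0,0]],
    [[-0.0562,0,0.3167],[0,0,0]],
    [[-0.0562,0,0.3167],[0,0,0]],
    [[-0.0562,0,0.3167],[0,0,0]]
  ]
}}

```text
time_s: 10.85
eef_pos: [461.7, -168.5, 119.9]
ee_rot: [0.0, 1.0, 0.0, 0.0]
force: [-0.6, -1.1, 0.8]
grip_width: 0.651
grip_force: 0.0
```

```bash
python3 to.py 461 -169.7 80 0
```

Run:
```python
from h import *
im,d=cams.capture("scene"); cv2.imwrite("pics/c5.png",cv2.resize(im[130:280,260:460,::-1],None,fx=3.8,fy=3.8,interpolation=cv2.INTER_CUBIC))
```

```text
shift [-0.743  1.155 39.896] rv [ 0.    -0.     0.001] t 10.85 F [-0.576 -1.107  0.78 ] M [-0.028 -0.017  0.004] w 0.65078972719576 gf 0.0 pos [ 461.725 -168.537  119.896] tip 72.6
```

View pics/c5.png

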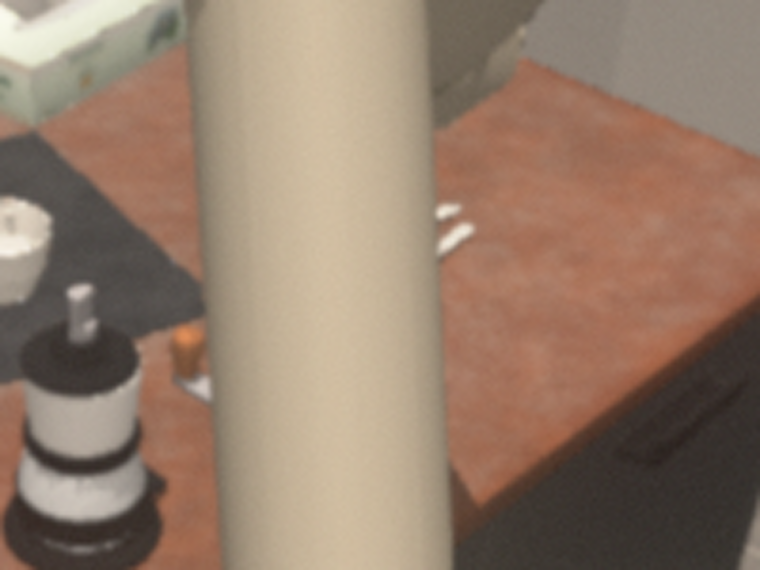

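The arm hides the hub here, but the knob still shows in its place at (188,350). I'll go down using the measured pose.

Converted, 40 mm / 600 = 0.0667, 32 mm / 600 = 0.0533.

Emit:
{"fn": "shift_gripper", "kwargs": {
  "moves": [
    [[-0.0012,0.002,0.03],[0,0,0]],
    [[-0.0012,0.002,0.0533],[0,0,0]],
    [[-0.0012,0.002,0.0667],[0,0,0]],
    [[-0.0012,0.002,0.0667],[0,0,0]],
    [[-0.0012,0.002,0.0667],[0,0,0]]
  ]
}}

```text
time_s: 11.4
eef_pos: [461.0, -170.5, 80.1]
ee_rot: [0.0, 1.0, -0.0, 0.001]
force: [0.1, -0.4, -0.5]
grip_width: 0.653
grip_force: 0.0
```

Emit:
{"fn": "shift_gripper", "kwargs": {
  "moves": [
    [[0,0,0],[0,0,0]],
    [[0,0,0],[0,0,0]],
    [[0,0,0],[0,0,0]],
    [[0,0,0],[0,0,0]],
    [[0,0,0],[0,0,0]]
  ],
  "finger_gap": 0.0,
  "clamp_n": 50
}}

```text
time_s: 11.9
eef_pos: [460.9, -170.6, 80.0]
ee_rot: [0.001, 1.0, -0.0, 0.001]
force: [-1.3, 0.3, 6.4]
grip_width: 0.34
grip_force: 50.8
```

```bash
python3 to.py 461 -169.7 80 0
```

```text
shift [ 0.117 -0.928 -0.017] rv [ 0.001 -0.001 -0.   ] t 11.9 F [-1.262  0.34   6.392] M [ 0.005  0.121 -0.051] w 0.3398257001266649 gf 50.81631615757942 pos [ 460.883 -170.628   79.984] tip 72.6
```

Emit:
{"fn": "shift_gripper", "kwargs": {
  "moves": [
    [[0,0,-0.0167],[0,0,0]],
    [[0,0,-0.0667],[0,0,0]],
    [[0,0,-0.1333],[0,0,0]],
    [[0,0,-0.2],[0,0,0]],
    [[0,0,-0.2667],[0,0,0]],
    [[0,0,-0.3333],[0,0,0]],
    [[0,0,-0.3667],[0,0,0]],
    [[0,0,-0.3667],[0,0,0]]
  ],
  "finger_gap": 0.0,
  "clamp_n": 80
}}

```text
time_s: 12.7
eef_pos: [460.8, -170.5, 302.1]
ee_rot: [0.002, 1.0, -0.0, 0.002]
force: [0.1, 0.6, -1.2]
grip_width: 0.335
grip_force: 80.1
```

Emit:
{"fn": "shift_gripper", "kwargs": {
  "moves": [
    [[0,0,0],[0,0,0]],
    [[0,0,0],[0,0,0]]
  ]
}}

```text
time_s: 12.9
eef_pos: [460.0, -170.0, 297.6]
ee_rot: [-0.001, 1.0, -0.0, -0.001]
force: [-0.1, -0.3, -1.5]
grip_width: 0.336
grip_force: 80.1
```

```bash
python3 to.py 514.6 -11 297 0
```

Run:
```python
from h import *
np.set_printoptions(precision=1,suppress=True)
p=readout.sense()['eef_pos']
for n in("scene","top"):
    im,d=cams.capture(n)
    P=cloud(n,d,np.ones(d.shape,bool)); Q=P[(abs(P[:,1]-p[1])<30)&(P[:,0]>p[0]+20)&(P[:,0]<p[0]+140)&(P[:,2]>p[2]-95)&(P[:,2]<p[2]-20)]
    A=Q[(Q[:,0]<p[0]+95)&(Q[:,0]>p[0]+45)]; Kn=Q[Q[:,0]>p[0]+98]
    print(n,len(A),len(Kn)); 
    if len(A)>9: print(" arm med",np.median(A,0)-p,"slope z",np.polyfit(A[:,0],A[:,2],1)[0],"slope y",np.polyfit(A[:,0],A[:,1],1)[0])
    if len(Kn)>9: print(" knob",(np.percentile(Kn,3,axis=0)+np.percentile(Kn,97,axis=0))/2-p,np.percentile(Kn,97,axis=0)-p)
    cv2.imwrite(f"pics/c6{n}.png",im[...,::-1])
```

```text
shift [  54.541 -159.059    0.726] rv [-0.002  0.002 -0.   ] t 12.9 F [-0.114 -0.285 -1.489] M [0.015 0.065 0.034] w 0.33632696358896197 gf 80.1054717041552 pos [ 460.026 -170.048  297.596] tip 72.6
scene 31 164
 arm med [ 87.1   5.7 -75.3] slope z 0.1723779330788701 slope y -0.33215044015311707
 knob [110.5   3.6 -56.1] [120.8  12.2 -35.5]
top 0 0
```

The crank is held level: its arm top is 75 mm below the TCP, as expected. I'll move over the shaft.

Converted, -159 mm / 600 = -0.265, -145 mm / 600 = -0.2417.

Emit:
{"fn": "shift_gripper", "kwargs": {
  "moves": [
    [[0.015,-0.05,0],[0,0,0]],
    [[0.03,-0.1,0],[0,0,0]],
    [[0.0467,-0.15,0],[0,0,0]],
    [[0.0617,-0.2,0],[0,0,0]],
    [[0.0767,-0.2417,0],[0,0,0]],
    [[0.0908,-0.265,0],[0,0,0]],
    [[0.0908,-0.265,0],[0,0,0]],
    [[0.0908,-0.265,0],[0,0,0]]
  ]
}}

```text
time_s: 13.8
eef_pos: [514.8, -11.5, 298.3]
ee_rot: [-0.0, 1.0, 0.0, -0.001]
force: [0.0, 0.1, -1.7]
grip_width: 0.333
grip_force: 80.1
```

Emit:
{"fn": "shift_gripper", "kwargs": {
  "moves": [
    [[0,0,0],[0,0,0]],
    [[0,0,0],[0,0,0]]
  ]
}}

```text
time_s: 14.0
eef_pos: [514.8, -12.0, 298.9]
ee_rot: [0.0, 1.0, -0.001, -0.0]
force: [0.4, 0.4, -2.0]
grip_width: 0.326
grip_force: 80.1
```

```bash
python3 to.py 514.6 -11 270 0
```

Run:
```python
from h import *
np.set_printoptions(precision=1,suppress=True)
p=readout.sense()['eef_pos']
I=[]
for n in("scene","top"):
    im,d=cams.capture(n)
    P=cloud(n,d,np.ones(d.shape,bool)); Q=P[(abs(P[:,1]-p[1])<30)&(P[:,0]>p[0]+20)&(P[:,0]<p[0]+140)&(P[:,2]>p[2]-95)&(P[:,2]<p[2]-20)]
    A=Q[(Q[:,0]<p[0]+95)&(Q[:,0]>p[0]+45)&(Q[:,2]<p[2]-65)]; Kn=Q[Q[:,0]>p[0]+98]
    print(n,len(A),len(Kn)); 
    if len(A)>9: print(" arm",np.median(A,0)-p,"slope z",np.polyfit(A[:,0],A[:,2],1)[0],"slope y",np.polyfit(A[:,0],A[:,1],1)[0])
    if len(Kn)>9: print(" knob",(np.percentile(Kn,3,axis=0)+np.percentile(Kn,97,axis=0))/2-p)
    u,v=proj(n,[p+[30,0,-90]])[0].astype(int); c=im[max(v-50,0):v+50,u-50:u+50,::-1]; I.append(cv2.resize(c,(400,400),interpolation=cv2.INTER_CUBIC))
cv2.imwrite("pics/c7.png",np.hstack(I))
```

```text
shift [-0.171 -1.026 28.91 ] rv [ 0.     0.    -0.001] t 14.0 F [ 0.433  0.362 -1.957] M [-0.01   0.032  0.019] w 0.32639710975385683 gf 80.12849606573582 pos [514.778 -12.026 298.91 ] tip 72.6
scene 112 176
 arm [ 71.    4.1 -74.1] slope z 0.0002898382068771486 slope y -0.03789234398919218
 knob [110.7   2.5 -55.2]
top 0 0
```

View pics/c7.png

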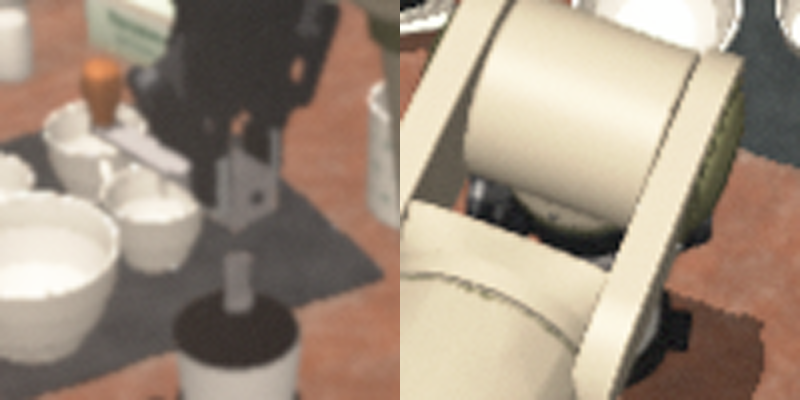

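The scene crop shows the crank hub at (245,190) directly above the shaft at (238,280), with the knob pointing +x. Now I'll lower it to near the shaft top.

Converted, 31 mm / 600 = 0.0517, 30 mm / 600 = 0.05, -0.1 rad / 3.1416 = -0.0318.

Emit:
{"fn": "shift_gripper", "kwargs": {
  "moves": [
    [[0.0003,-0.001,0.02],[0,0,-0.0159]],
    [[0.0003,-0.0013,0.04],[0,0,-0.0318]],
    [[0.0003,-0.0013,0.05],[0,0,-0.0318]],
    [[0.0003,-0.0013,0.0517],[0,0,-0.0318]],
    [[0.0003,-0.0013,0.0517],[0,0,-0.0318]]
  ]
}}

```text
time_s: 14.6
eef_pos: [515.3, -10.7, 268.3]
ee_rot: [0.0, 0.999, 0.049, 0.0]
force: [1.4, 1.0, -0.5]
grip_width: 0.331
grip_force: 80.2
```

```bash
python3 to.py 514.8 -11 265 0.1
```

```text
shift [-0.53   0.267  3.323] rv [ 0.    -0.    -0.001] t 14.6 F [ 1.368  1.018 -0.545] M [ 0.002  0.043 -0.016] w 0.33124307940524933 gf 80.17390508204699 pos [515.3   -10.682 268.323] tip 72.6
```

Emit:
{"fn": "shift_gripper", "kwargs": {
  "moves": [
    [[0,0,0.0017],[0,0,0]],
    [[0,0,0.0033],[0,0,0]],
    [[0,0,0.005],[0,0,0]],
    [[0,0,0.005],[0,0,0]]
  ]
}}

```text
time_s: 15.0
eef_pos: [515.2, -10.5, 265.0]
ee_rot: [-0.0, 0.999, 0.05, -0.0]
force: [0.0, 0.1, -1.6]
grip_width: 0.329
grip_force: 80.1
```

```bash
python3 to.py 514.8 -11 265 0.1
```

```text
shift [-0.43   0.44  -0.018] rv [-0.  0. -0.] t 15.0 F [ 0.008  0.077 -1.585] M [-0.016  0.001 -0.004] w 0.32867083813550874 gf 80.10997334495187 pos [515.184 -10.519 264.982] tip 72.6
```

Converted, 1.5 mm / 600 = 0.0025, 1 mm / 600 = 0.0017.

Emit:
{"fn": "shift_gripper", "kwargs": {
  "moves": [
    [[-0.0003,0.0003,0.0008],[0,0,0]],
    [[-0.0003,0.0003,0.0017],[0,0,0]],
    [[-0.0003,0.0003,0.0025],[0,0,0]],
    [[-0.0003,0.0003,0.0025],[0,0,0]]
  ]
}}

```text
time_s: 15.4
eef_pos: [514.9, -10.7, 263.4]
ee_rot: [-0.0, 0.999, 0.05, -0.0]
force: [0.6, -0.9, -0.5]
grip_width: 0.331
grip_force: 80.1
```

```bash
python3 to.py 514.8 -11 263 0.1
```

```text
shift [-0.135  0.241  0.424] rv [-0.  0. -0.] t 15.4 F [ 0.644 -0.894 -0.472] M [-0.005  0.224 -0.001] w 0.3308568389971824 gf 80.11829003691673 pos [514.911 -10.746 263.424] tip 72.6
```

Converted, 1 mm / 600 = 0.0017, 0.5 mm / 600 = 0.0008.

Emit:
{"fn": "shift_gripper", "kwargs": {
  "moves": [
    [[0,0,0.0008],[0,0,0]],
    [[0,0,0.0017],[0,0,0]],
    [[0,0,0.0017],[0,0,0]]
  ]
}}

```text
time_s: 15.7
eef_pos: [514.9, -10.8, 262.4]
ee_rot: [0.0, 0.999, 0.05, -0.0]
force: [-1.2, -0.4, -1.7]
grip_width: 0.331
grip_force: 80.1
```

```bash
python3 to.py 514.8 -11 263 0.1
```

```text
shift [-0.159  0.235 -0.564] rv [-0.  0. -0.] t 15.7 F [-1.21  -0.398 -1.674] M [-0.039  0.386 -0.024] w 0.33140097499414856 gf 80.13016127049923 pos [514.935 -10.75  262.436] tip 72.6
```

Converted, 1 mm / 600 = 0.0017, 0.5 mm / 600 = 0.0008.

Emit:
{"fn": "shift_gripper", "kwargs": {
  "moves": [
    [[0,0,0.0008],[0,0,0]],
    [[0,0,0.0017],[0,0,0]],
    [[0,0,0.0017],[0,0,0]]
  ]
}}

```text
time_s: 16.0
eef_pos: [515.0, -10.9, 261.7]
ee_rot: [0.0, 0.999, 0.05, -0.0]
force: [-3.3, -0.7, 1.0]
grip_width: 0.331
grip_force: 80.4
```

```bash
python3 to.py 514.8 -11 263 0.1
```

```text
shift [-0.192  0.122 -1.344] rv [ 0.  0. -0.] t 16.0 F [-3.25  -0.734  0.962] M [-0.203  0.56  -0.044] w 0.33083877222303415 gf 80.4487487487495 pos [514.979 -10.86  261.656] tip 72.6
```

Emit:
{"fn": "shift_gripper", "kwargs": {
  "moves": [
    [[0,0,0.0008],[0,0,0]],
    [[0,0,0.0017],[0,0,0]],
    [[0,0,0.0017],[0,0,0]]
  ]
}}

```text
time_s: 16.3
eef_pos: [515.0, -11.0, 260.5]
ee_rot: [0.0, 0.999, 0.05, -0.0]
force: [-3.1, -3.1, 1.5]
grip_width: 0.33
grip_force: 80.5
```

```bash
python3 to.py 514.8 -11 263 0.1
```

```text
shift [-0.183  0.004 -2.527] rv [ 0.001  0.    -0.   ] t 16.3 F [-3.107 -3.073  1.49 ] M [-0.553  0.655  0.003] w 0.3304393373930984 gf 80.4989891499281 pos [514.982 -10.979 260.473] tip 72.6
```

Converted, -0.5 mm / 600 = -0.0008, 0.4 mm / 600 = 0.0007.

Emit:
{"fn": "shift_gripper", "kwargs": {
  "moves": [
    [[-0.0008,0.0007,0],[0,0,0]],
    [[-0.0008,0.0007,0],[0,0,0]]
  ]
}}

```text
time_s: 16.5
eef_pos: [514.7, -11.2, 260.4]
ee_rot: [-0.0, 0.999, 0.05, 0.0]
force: [-0.7, -1.2, -0.5]
grip_width: 0.33
grip_force: 80.2
```

```bash
python3 to.py 514.8 -11 263 0.1
```

```text
shift [ 0.099 -0.225 -2.634] rv [-0.    -0.001 -0.   ] t 16.5 F [-0.658 -1.229 -0.476] M [-0.371  0.106 -0.025] w 0.33010307168132225 gf 80.2388583496213 pos [514.726 -11.233 260.366] tip 72.6
```

Emit:
{"fn": "shift_gripper", "kwargs": {
  "moves": [
    [[0,0,0.0008],[0,0,0]],
    [[0,0,0.0017],[0,0,0]],
    [[0,0,0.0017],[0,0,0]]
  ]
}}

```text
time_s: 16.8
eef_pos: [514.7, -11.2, 259.4]
ee_rot: [0.0, 0.999, 0.05, 0.0]
force: [1.1, -3.0, -0.6]
grip_width: 0.334
grip_force: 80.2
```

```bash
python3 to.py 514.8 -11 263 0.1
```

```text
shift [ 0.156 -0.228 -3.556] rv [ 0. -0. -0.] t 16.8 F [ 1.108 -3.036 -0.584] M [-0.473  0.018 -0.048] w 0.3343193484246694 gf 80.19971139729023 pos [514.668 -11.243 259.444] tip 72.6
```

Units first: shifts go in shares of 600 mm and turns go in shares of pi rad. So 2 mm / 600 = 0.0033, 1 mm / 600 = 0.0017.

Emit:
{"fn": "shift_gripper", "kwargs": {
  "moves": [
    [[0,0.0008,0],[0,0,0]],
    [[0,0.0008,0.0017],[0,0,0]],
    [[0,0.0008,0.0033],[0,0,0]],
    [[0,0.0008,0.0033],[0,0,0]]
  ]
}}

```text
time_s: 17.2
eef_pos: [514.5, -11.5, 257.3]
ee_rot: [-0.0, 0.999, 0.05, -0.0]
force: [0.3, -0.4, -2.0]
grip_width: 0.33
grip_force: 80.1
```

```bash
python3 to.py 514.8 -11 243 0.1
```

```text
shift [ 0.339 -0.513 14.258] rv [-0.  0. -0.] t 17.2 F [ 0.312 -0.413 -2.043] M [-0.072  0.074 -0.019] w 0.32986579030952007 gf 80.08238850161433 pos [514.52  -11.549 257.258] tip 72.6
```

It is already 8 mm below the shaft top and running free, so the flats match. I'll keep lowering it while watching the forces.

Converted, 5 mm / 600 = 0.0083, 4 mm / 600 = 0.0067.

Emit:
{"fn": "shift_gripper", "kwargs": {
  "moves": [
    [[0,0,0.0033],[0,0,0]],
    [[0,0,0.0067],[0,0,0]],
    [[0,0,0.0083],[0,0,0]],
    [[0,0,0.0083],[0,0,0]]
  ]
}}

```text
time_s: 17.6
eef_pos: [514.6, -11.7, 252.3]
ee_rot: [-0.0, 0.999, 0.05, -0.0]
force: [0.1, -0.6, -1.8]
grip_width: 0.333
grip_force: 80.1
```

```bash
python3 to.py 514.8 -11 243 0.1
```

```text
shift [ 0.305 -0.634  9.301] rv [-0.  0. -0.] t 17.6 F [ 0.054 -0.633 -1.794] M [-0.015  0.034  0.015] w 0.3325178145252663 gf 80.09944271296263 pos [514.563 -11.663 252.301] tip 72.6
```

Converted, 7 mm / 600 = 0.0117, 6 mm / 600 = 0.01.

Emit:
{"fn": "shift_gripper", "kwargs": {
  "moves": [
    [[0,0,0.0033],[0,0,0]],
    [[0,0,0.0067],[0,0,0]],
    [[0,0,0.01],[0,0,0]],
    [[0,0,0.0117],[0,0,0]],
    [[0,0,0.0117],[0,0,0]]
  ]
}}

```text
time_s: 18.1
eef_pos: [514.6, -11.7, 245.3]
ee_rot: [-0.0, 0.999, 0.05, -0.0]
force: [0.0, -0.5, -1.5]
grip_width: 0.33
grip_force: 80.1
```

```bash
python3 to.py 514.8 -11 243 0.1
```

```text
shift [ 0.306 -0.655  2.335] rv [-0.  0. -0.] t 18.1 F [ 0.036 -0.511 -1.5  ] M [-0.009  0.02   0.005] w 0.33016151536877475 gf 80.1095792837441 pos [514.561 -11.683 245.335] tip 72.6
```

Emit:
{"fn": "shift_gripper", "kwargs": {
  "moves": [
    [[0,0,0.0017],[0,0,0]],
    [[0,0,0.0033],[0,0,0]],
    [[0,0,0.0042],[0,0,0]],
    [[0,0,0.0042],[0,0,0]]
  ]
}}

```text
time_s: 18.5
eef_pos: [514.6, -11.7, 243.1]
ee_rot: [0.0, 0.999, 0.05, 0.0]
force: [-0.4, -0.6, -1.3]
grip_width: 0.331
grip_force: 80.2
```

```bash
python3 to.py 514.8 -11 243 0.1
```

```text
shift [ 0.277 -0.66   0.11 ] rv [ 0. -0. -0.] t 18.5 F [-0.422 -0.592 -1.276] M [0.012 0.067 0.042] w 0.33131390513410247 gf 80.23846194148064 pos [514.59  -11.684 243.11 ] tip 72.6
```

Converted, 1 mm / 600 = 0.0017, 0.5 mm / 600 = 0.0008.

Emit:
{"fn": "shift_gripper", "kwargs": {
  "moves": [
    [[0,0,0.0008],[0,0,0]],
    [[0,0,0.0017],[0,0,0]],
    [[0,0,0.0017],[0,0,0]]
  ]
}}

```text
time_s: 18.8
eef_pos: [514.7, -11.7, 242.9]
ee_rot: [0.0, 0.999, 0.05, 0.0]
force: [-2.2, 0.6, 7.5]
grip_width: 0.335
grip_force: 81.2
```

```bash
python3 to.py 514.8 -11 243 0.1
```

```text
shift [ 0.199 -0.654 -0.068] rv [ 0.    -0.001 -0.   ] t 18.8 F [-2.167  0.641  7.541] M [ 0.092  0.698 -0.029] w 0.33479515928506587 gf 81.2427863292396 pos [514.668 -11.67  242.932] tip 72.6
```

Emit:
{"fn": "shift_gripper", "kwargs": {
  "moves": [
    [[0,0,0.0007],[0,0,0]],
    [[0,0,0.0013],[0,0,0]],
    [[0,0,0.0013],[0,0,0]]
  ]
}}

```text
time_s: 19.1
eef_pos: [514.7, -11.7, 242.8]
ee_rot: [0.0, 0.999, 0.05, 0.001]
force: [-5.3, 0.8, 13.0]
grip_width: 0.331
grip_force: 82.0
```

```bash
python3 to.py 514.8 -11 243 0.1
```

```text
shift [ 0.176 -0.649 -0.18 ] rv [ 0.001 -0.001 -0.   ] t 19.1 F [-5.283  0.786 12.976] M [0.212 1.047 0.044] w 0.3314431077452384 gf 81.98677159845829 pos [514.69  -11.663 242.82 ] tip 72.6
```

Contact with the ledge is at TCP 242.9, which puts the underside at 163 mm as expected. I'll ease the push and check with a picture.

Converted, -0.8 mm / 600 = -0.0013.

Emit:
{"fn": "shift_gripper", "kwargs": {
  "moves": [
    [[0,0,-0.0013],[0,0,0]],
    [[0,0,-0.0013],[0,0,0]],
    [[0,0,-0.0013],[0,0,0]]
  ]
}}

```text
time_s: 19.4
eef_pos: [514.7, -11.7, 242.9]
ee_rot: [0.0, 0.999, 0.05, 0.0]
force: [-3.8, 1.4, 9.1]
grip_width: 0.335
grip_force: 81.3
```

```bash
python3 to.py 514.8 -11 243 0.1
```

Run:
```python
from h import *
np.set_printoptions(precision=3,suppress=True)
n="scene"; im,d=cams.capture(n); p=readout.sense()['eef_pos']; c,s=np.cos(.1),np.sin(.1)
P=cloud(n,d,np.ones(d.shape,bool))-p; P=np.c_[P[:,0]*c+P[:,1]*s,-P[:,0]*s+P[:,1]*c,P[:,2]+p[2]]
A=P[(abs(P[:,1])<12)&(P[:,0]>25)&(P[:,0]<95)&(P[:,2]>155)&(P[:,2]<180)]
print("arm",len(A),"z=a*x+b",np.polyfit(A[:,0],A[:,2],1),np.median(A,0),np.polyfit(A[:,0],A[:,1],1))
Kn=P[(P[:,0]>98)&(P[:,0]<130)&(abs(P[:,1])<20)&(P[:,2]>180)&(P[:,2]<230)]; print("knob",len(Kn),np.percentile(Kn,[3,97],axis=0))
u,v=proj(n,[p+[30,0,-90]])[0].astype(int); cv2.imwrite("pics/c8.png",cv2.resize(im[v-55:v+55,u-70:u+70,::-1],None,fx=5,fy=5,interpolation=cv2.INTER_CUBIC))
```

```text
shift [ 0.198 -0.657 -0.091] rv [ 0.    -0.001 -0.   ] t 19.4 F [-3.837  1.449  9.074] M [ 0.08   0.751 -0.019] w 0.33526205631438416 gf 81.33129319176078 pos [514.669 -11.673 242.909] tip 72.6
arm 144 z=a*x+b [ -0.009 168.656] [ 63.63    4.999 168.507] [-0.058  7.051]
knob 111 [[103.239  -6.802 182.87 ]
 [121.596  12.687 208.336]]
```

View pics/c8.png

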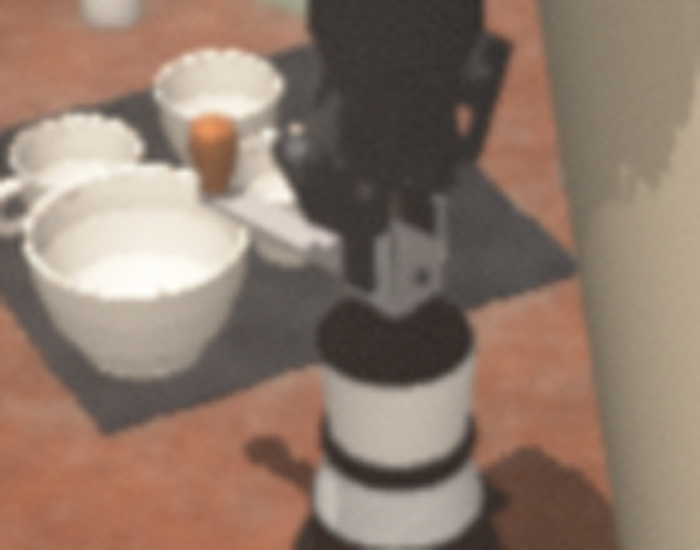

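The picture shows the crank hub at (400,265) down on the lid boss and the arm level, with a slope of 0.009. The arm's top is at 168.6 mm, so the underside is on the 163 mm ledge. I'm handing it in.

```bash
python3 -c "
from rig import order; print(order.finish_job())"
```

```text
the job is handed in; nothing more can be done
None
```

The lid is fully seated in the hopper mouth, and the crank is down and level on the shaft's ledge, still held in the gripper for you to tighten the set-screw; I set it at about 0.1 rad from the camera view and it dropped straight over the flat, so I never had to turn it to find it.

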